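# Clamp a foam offcut in the ratchet jig

## Task

Lay the longest of the three foam offcuts lengthwise on the jig's rail, between the end stop and the sliding jaw, and let go of it. Then turn the jig's round knob clockwise until the jaw grips the foam and the knob's ratchet slips and clicks, and stop there: one click is enough, and past three the ratchet locks and crushes the foam. Let go, leaving the other offcuts and the tape measure where they are.

Things in the scene. Friction and masses are not known exactly. Their poses are not given: they have to be found in the camera images.
- jig: Clamping jig fixed to the table: plywood base 100 x 230 x 12 mm (its x, y, z). Along its y, from +y to -y: end stop, rail, sliding jaw (34 mm wide, top 54 mm above the table), grey housing (56 x 56 mm, top 60 mm above the table) with a round knob on top. Origin: centre of the base's underside, z up. The jaw moves to +y 16 mm per rad of knob turn once its drive takes hold.
- end_stop: Fixed aluminium block at the +y end of the rail, 34 mm wide, top 52 mm above the table. Origin: on its face towards the jaw, on the jig's centre line, 20 mm above the table; axes as the jig's. The jaw face starts 80 mm from it, towards the jig's -y.
- nest (a point): On top of the aluminium rail (24 mm wide, 130 mm long, top 22 mm above the table; the base plate is 10 mm lower), on its centre line, midway between end stop and jaw at the start, 40 mm from either. Axes as the jig's, y is the clamping line. The long offcut's underside centre belongs here, length along y, 5 mm spare at each end; the sides are open for fingers.
- knob_grip (a point): On the vertical axis of the black knurled knob (46 mm diameter, 68 to 100 mm above the table), 88 mm above the table, where to grip it; this point does not turn. Clockwise from above tightens; grip firmly (40 N or more) at any yaw, regrip as needed. It turns almost freely (0.04 N m) through a lost motion of 0 to 1.7 rad, different each time, then drives the jaw (0.13 N m) for up to 0.7 rad.
- long_offcut: The longest of three loose white foam offcuts, 30 x 70 x 30 mm (its x, y, z), 20 to 45 g, firm; faces not quite square. Origin: centre of its underside; y along its length. Grip it across its 30 mm width (x).
- short_offcut: White foam offcut 30 x 50 x 28 mm, a bystander: leave it. Origin: centre of its underside.
- square_offcut: White foam offcut 40 x 40 x 22 mm, a bystander: leave it. Origin: centre of its underside.
- tape: Tape measure lying on its side, 68 x 85 x 34 mm, a bystander: leave it. Origin: centre of its underside.
- knob_base (a point): On the knob's axis at the top of the grey housing, 60 mm above the table; does not turn. How the knob feels: with the foam gripped its torque climbs within about 0.15 rad to 0.4 N m (0.3 if felt while held still), then its ratchet slips over a tooth and the torque falls to nothing: a click, every 0.39 rad of slip. After three it locks and turning crushes the foam. Let go, the jaw stays tight.
There are look-alikes about, which are no part of the job. What is shaped like the long_offcut but pink is not meant.

How it is judged:
By the outcome, as a careful person would: the job done as asked, in the order asked, and still so for the second after the job is handed in, with the robot touching nothing.
It also fails if it takes over 67 s, if anything falls off the work surface, if the arm or the gripper's body presses on something with over 40 N, if the wrist force passes 120 N, or if a joint passes its speed limit or range.

## Robot

A 6-joint arm with a two-finger parallel gripper is mounted at the origin on a cart in front of the work surface, level with it; the furniture and walls round the work are solid. World frame = base frame: x ahead of the robot, y to its left, z up, the work surface at z = 0. Lengths are in m, angles in rad, forces in N, time in s.
With the tool pointing down it reaches from about 0.35 to 0.975 m from the base axis. Payload 4.9 kg.
Tool frame: the origin (TCP) lies at the very end of the fingers, on their centre line; the grasp point (between the pads) lies 19 mm behind it; x points along the fingers, y is the direction in which the jaws open and shut, and the axes are right-handed (so a half turn about x gives the same grasp; the last joint's range is limited). The gripper opens to 85 mm and grips with 20 to 120 N. Pads are 22 mm wide; open, the fingers measure 114 mm over their backs; the gripper's body (76 mm by 85 mm) begins 54 mm behind the grasp point. The pads swing forward as they close: fully open they stand 13 mm farther back than shut.
Start: joints at [1.203, 0.053, 1.613, -0, 1.476, -0.119], TCP at [0.154, 0.606, 0.231] pointing down, gripper open.
Joint ranges: [-3.01, 3.01], [-1.01, 2.22], [0.06, 2.58], [-1.02, 4.17], [0.09, 2.62], [-3.14, 3.14]. Speed limits (rad/s): [2.57, 2.57, 3.14, 3.14, 3.14, 3.14].

## Interface

Orientations are given as a rotation vector (axis times angle).
In Python, from station import ctrl gives the robot as it stands. The module is installed in compiled form; this text tells all that it offers.
- The arm moves only by the shell command python3 -m handwheel 'ROWS' [FORCE]. ROWS is JSON, one flat list of numbers, 7 for each row, row after row: the opening, from 0 (shut) to 1 (fully open), then the shift along the tool's x, y, z in m, then the turn, a rotation vector about the tool's x, y, z in degrees. A call has 1 to 12 rows; each row is the pose to reach, as a shift and turn from the pose commanded when the call began, along the tool's axes at that moment; what a row does not reach only later rows make up. A row lasts 1/12 s, in which the tool goes at most 41.7 mm and 7.16 degrees, less where a joint would pass 70% of its speed; a pose out of reach is approached as far as the arm can. A call with a gripper value outside its range is refused whole. The fingers move at their own pace and stop on an object; FORCE is the grip in N (left out, the last holds). Time passes only in rows, so rows that repeat a pose let the fingers close. It gives the time, the measured TCP pose, the force and the opening at its end, in the units of the state.
- ctrl.get_obs(): the state, without advancing time (a new reading comes with each control period).
- ctrl.get_image(name): name is "scene" or "side" or "wrist"; returns (picture, depth): 480x640x3 uint8, blue, green, red; 480x640 float32, m along the optical axis (not along the pixel's ray), 0 where there is no reading.
- ctrl.camera_params(name): a dict with "fov_y" (degrees; the focal length in pixels is half the picture's height over the tangent of half this angle, whatever the lens; pixels are square), "cx", "cy" (the principal point, pixels), "dist_coeffs" ([k1, k2, p1, p2, k3] as OpenCV has them; the pictures are not rectified), "R" (3x3) and "t" (3): a world point X has camera coordinates R X + t; the wrist camera has in their place "hand_eye" (4x4, takes a point from camera to tool coordinates, whose origin is the TCP and whose axes are the tool frame's). Camera axes: x right, y down, z forward; pixel columns grow to the right and rows downward; lengths in m; the calibration is good to about 2 mm. A picture is of the moment at which its call begins: read the wrist's pose just before it. camera_params takes no time and is no camera call.
- ctrl.finish_job(): hands the job in, once; it reports no verdict.
The state is a dict: "t": time; "q": joint angles; "dq": joint speeds; "effort": joint torques, N m; "tool_pos": TCP position; "tool_rot": TCP orientation; "contact_force": force on the tool from outside, world axes, zero at the start; "wrist_torque": the same for the moment, N m; "opening": finger opening in m.
Only numpy, scipy, OpenCV 4.12 (cv2) and the standard library are available. Lean on these libraries where they do the work, as an engineer would, in place of code of your own. Each camera call takes 0.05 s, during which the arm holds its last target.

## Working session

There is one attempt and no reset: what is moved stays moved. The work goes in short steps, Python scripts to look and compute and a shell command to move; the robot and the scene stay as the last step left them, time stands still between calls to the robot, and variables do not carry over. Pictures are saved under pics/ and viewed, and the job is handed in when it is done.

```bash
mkdir -p pics; cat > h.py <<'E'
import numpy as np, cv2
from scipy.spatial.transform import Rotation as R
from station import ctrl
def K(p):
    f=240/np.tan(np.radians(p['fov_y']/2)); return np.array([[f,0,p['cx']],[0,f,p['cy']],[0,0,1.]])
def snap(n,fn):
    o=ctrl.get_obs(); im,d=ctrl.get_image(n); cv2.imwrite(f'pics/{fn}.png',im)
    np.savez(f'pics/{fn}.npz',im=im,d=d,pos=o['tool_pos'],rot=o['tool_rot'],n=n); return o,im,d
def cam(fn):
    z=np.load(f'pics/{fn}.npz'); n=str(z['n']); p=ctrl.camera_params(n)
    if n=='wrist':
        H=np.array(p['hand_eye']); T=np.eye(4); T[:3,:3]=R.from_rotvec(z['rot']).as_matrix(); T[:3,3]=z['pos']; M=T@H
    else:
        M=np.eye(4); r=np.array(p['R']); M[:3,:3]=r.T; M[:3,3]=-r.T@np.array(p['t'])
    return z,p,M
def xyz(fn):
    """world points for all pixels (480,640,3)"""
    z,p,M=cam(fn); u,v=np.meshgrid(np.arange(640.),np.arange(480.))
    n=cv2.undistortPoints(np.stack([u,v],-1).reshape(-1,1,2),K(p),np.array(p['dist_coeffs'],float)).reshape(480,640,2)
    d=z['d']; P=np.dstack([n[...,0]*d,n[...,1]*d,d]); W=P@M[:3,:3].T+M[:3,3]; W[d==0]=np.nan; return W,z['im']
def ray(fn,px,zw):
    z,p,M=cam(fn); n=cv2.undistortPoints(np.array(px,float).reshape(-1,1,2),K(p),np.array(p['dist_coeffs'],float)).reshape(-1,2)
    D=np.c_[n,np.ones(len(n))]@M[:3,:3].T; o=M[:3,3]; s=(zw-o[2])/D[:,2]; return o+D*s[:,None]
def proj(fn,X):
    z,p,M=cam(fn); I=np.linalg.inv(M); return cv2.projectPoints(np.array(X,float).reshape(-1,1,3),cv2.Rodrigues(I[:3,:3])[0],I[:3,3],K(p),np.array(p['dist_coeffs'],float))[0].reshape(-1,2)
E
python3 - <<'E'
from h import *
for n in ['scene','side','wrist']: o,_,_=snap(n,n+'0')
print(o)
for n in ['scene','side','wrist']: print(ctrl.camera_params(n))
E
```

```text
{'t': 0.1, 'q': array([ 1.20296606e+00,  5.32990089e-02,  1.61416440e+00, -1.32119050e-05,
        1.47602486e+00, -1.18991481e-01]), 'dq': array([-0.00106759, -0.00214345, -0.00368461,  0.00029646, -0.00043571,
        0.00011931]), 'effort': array([ 4.57820875e-06, -3.94902313e+01, -3.71362531e+01, -5.86515898e-05,
        3.86820422e-03, -3.45547335e-05]), 'tool_pos': array([0.15371427, 0.60521037, 0.2301763 ]), 'tool_rot': array([ 0.19390673,  1.56239866, -0.19680787]), 'contact_force': array([-0.0439699 ,  0.44132169, -0.38318907]), 'wrist_torque': array([ 0.01191433, -0.03042343,  0.02470495]), 'opening': 0.08541542773888305}
{'fov_y': 57.213729135479895, 'cx': 309.6151557342865, 'cy': 234.03924654990973, 'dist_coeffs': array([-0.08831892,  0.        ,  0.        ,  0.        ,  0.        ]), 'R': array([[-0.80610993, -0.59153522,  0.01651834],
       [-0.47990229,  0.63714142, -0.60311243],
       [ 0.34623773, -0.49410211, -0.79748514]]), 't': array([0.37250593, 0.31979999, 0.74960146])}
{'fov_y': 57.629685272991, 'cx': 313.75547558690295, 'cy': 232.94553350242057, 'dist_coeffs': array([-0.10394059,  0.        ,  0.        ,  0.        ,  0.        ]), 'R': array([[-0.8737266 , -0.485839  ,  0.0237128 ],
       [-0.29410013,  0.48881913, -0.82131661],
       [ 0.38743637, -0.7245801 , -0.56997959]]), 't': array([0.41221678, 0.21831401, 0.9313246 ])}
{'fov_y': 59.85177377187656, 'cx': 312.8392143856487, 'cy': 240.14214793836626, 'dist_coeffs': array([-0.01996902,  0.        ,  0.        ,  0.        ,  0.        ]), 'hand_eye': array([[ 9.05225742e-04, -3.19135667e-01,  9.47708609e-01,
        -1.42575335e-01],
       [ 9.99999514e-01, -8.17567909e-05, -9.82703757e-04,
         1.60037437e-05],
       [ 3.91097433e-04,  9.47709037e-01,  3.19135438e-01,
        -8.15616583e-02],
       [ 0.00000000e+00,  0.00000000e+00,  0.00000000e+00,
         1.00000000e+00]])}
```

View pics/scene0.png

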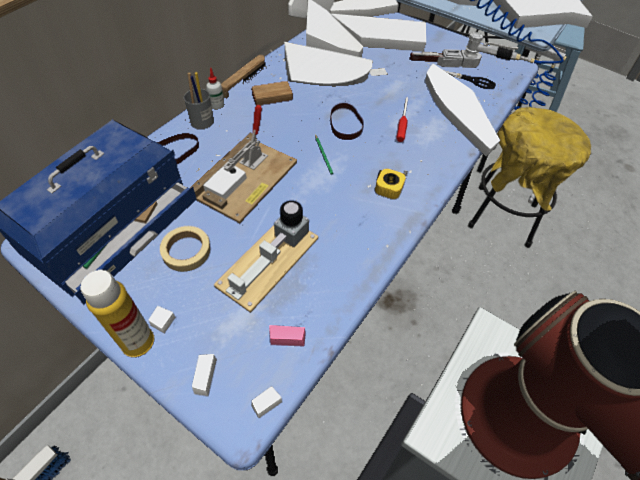

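View pics/side0.png

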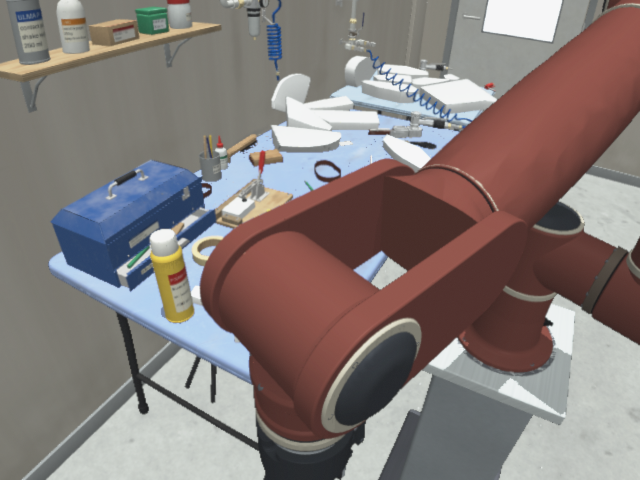

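View pics/wrist0.png

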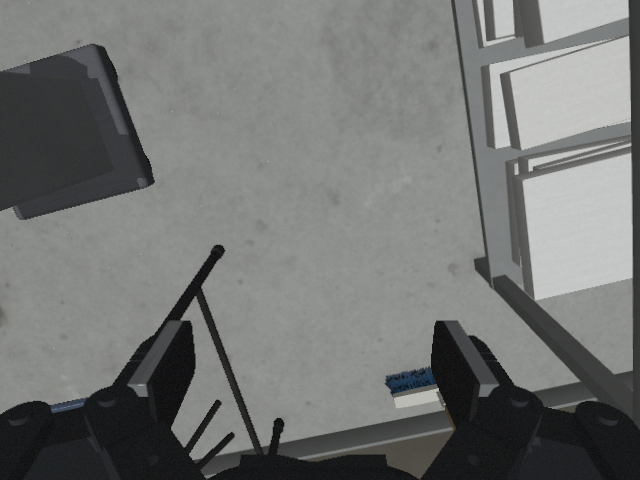

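The scene view shows:
- **White offcuts:** (162,319), squarish; (204,374), elongated; (266,402), shorter.
- **Pink look-alike:** (287,336), ruled out by its colour.
- **Jig:** end stop (236,287), jaw (268,247), knob (291,212).
- **Other clamp:** a toggle clamp at (240,175), not part of the job.

The candidate is (204,374). I'll measure it and confirm with an enlarged crop.

```bash
python3 - <<'E'
from h import *
W,im=xyz('scene0')
c=cv2.resize(im[200:430,140:340],None,fx=2.6,fy=2.6,interpolation=cv2.INTER_CUBIC); cv2.imwrite('pics/crop0.png',c)
for n,(u,v) in dict(sq=(162,317),long=(204,370),short=(266,400),pink=(287,333),stop=(236,284),jaw=(268,243),knob=(291,208),rail=(255,268),tape=(391,180)).items(): print(n,W[v,u].round(4))
hsv=cv2.cvtColor(im,cv2.COLOR_BGR2HSV)
for n,(u,v) in dict(sq=(162,317),long=(204,370),short=(266,400)).items():
    z0=W[v,u,2]; m=(np.abs(W[...,2]-z0)<.004)&(np.linalg.norm(W[...,:2]-W[v,u,:2],axis=-1)<.07)
    P=W[m][:,:2]; r=cv2.minAreaRect((P*1000).astype(np.float32)); print(n,z0.round(4),m.sum(),r)
E
```

```text
sq [0.6318 0.2452 0.0242]
long [0.4927 0.2724 0.0305]
short [0.3729 0.247  0.0298]
pink [0.4197 0.1291 0.0305]
stop [0.5545 0.1151 0.0511]
jaw [0.5659 0.0041 0.0539]
knob [ 0.5623 -0.0694  0.0979]
rail [0.5617 0.0536 0.0249]
tape [ 0.4587 -0.3191  0.0397]
sq 0.0242 343 ((632.4791870117188, 271.81207275390625), (37.2618293762207, 88.08702850341797), 11.584915161132812)
long 0.0305 536 ((493.594970703125, 275.6058349609375), (26.897470474243164, 66.24748229980469), 30.671709060668945)
short 0.0298 410 ((374.9758605957031, 246.38406372070312), (46.7645149230957, 26.962989807128906), 70.70327758789062)
```

View pics/crop0.png

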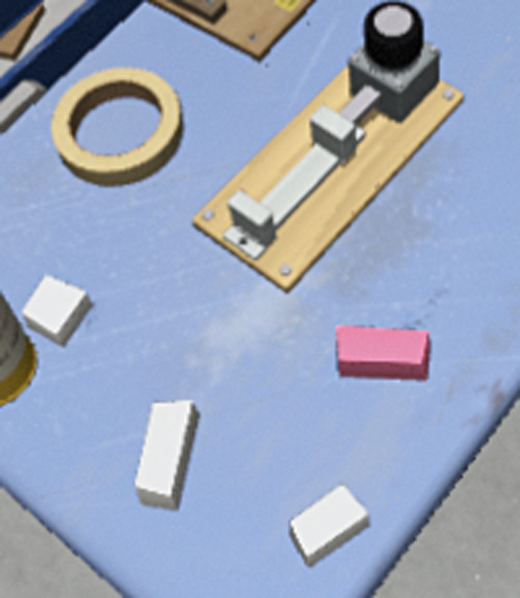

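(204,374) is the long offcut. Its top measures about 27 x 66 mm and 30 mm high (rim pixels are lost). The short one measures 27 x 47 mm, and the squarish one lies at (162,319). Next I work out the view pose above it and fit the jig.

```bash
cat >> h.py <<'E'
def down(yaw):
    """tool x down, tool y at yaw (rad)"""
    x=np.array([0,0,-1.]); y=np.array([np.cos(yaw),np.sin(yaw),0]); return np.c_[x,y,np.cross(x,y)]
def rel(pos,yaw,o=None,base=None):
    """shift (mm) / turn (deg) in tool axes from commanded pose ~ measured pose"""
    o=o or ctrl.get_obs(); r=R.from_rotvec(o['tool_rot']).as_matrix(); p=o['tool_pos']
    if base: p,r=np.array(base[0]),down(base[1])
    s=r.T@(np.array(pos)-p); t=np.degrees(R.from_matrix(r.T@down(yaw)).as_rotvec())
    return (s*1000).round(1),t.round(2)
def yaw(o):
    y=R.from_rotvec(o['tool_rot']).as_matrix()[:,1]; return np.degrees(np.arctan2(y[1],y[0]))
E
python3 - <<'E'
from h import *
W,im=xyz('scene0')
o=ctrl.get_obs(); print(R.from_rotvec(o['tool_rot']).as_matrix().round(3), yaw(o))
# jig: base plate fit
P=W.reshape(-1,3); 
near=(np.linalg.norm(P[:,:2]-[.56,.02],axis=1)<.15)
m=near&(abs(P[:,2]-.0135)<.004); r=cv2.minAreaRect((P[m][:,:2]*1000).astype(np.float32)); print('base',r,m.sum())
for n,c,z in [('stop',(.5545,.115),.0515),('jaw',(.566,.004),.0535),('knob',(.562,-.069),.099)]:
    m=(np.linalg.norm(P[:,:2]-c,axis=1)<.05)&(abs(P[:,2]-z)<.004); q=P[m]; print(n,m.sum(),q.mean(0).round(4),cv2.minAreaRect((q[:,:2]*1000).astype(np.float32)))
# tall stuff
m=(P[:,2]>.12)&(P[:,0]>.2)&(P[:,0]<.8)&(abs(P[:,1])<.5)
print('tall',P[m].min(0),P[m].max(0))
print('bottle',W[280:300:10,90:110:10].reshape(-1,3).round(3))
for y in (30.67,210.67,-149.33): print(y,rel([.4936,.2756,.2],np.radians(y)))
E
```

```text
[[-0.001  0.246  0.969]
 [-0.001  0.969 -0.246]
 [-1.    -0.002 -0.   ]] 75.74549342317118
base ((607.7362670898438, 14.769729614257812), (229.8090362548828, 193.17849731445312), 89.5132827758789) 2697
stop 127 [0.5613 0.109  0.0525] ((561.7255249023438, 108.34178161621094), (15.22130012512207, 34.30919647216797), 89.20240020751953)
jaw 178 [0.5612 0.0016 0.0538] ((563.8414916992188, -11.052742004394531), (43.5238037109375, 66.74351501464844), 0.5927202701568604)
knob 313 [ 0.559  -0.0644  0.1002] ((560.1447143554688, -65.15184783935547), (43.624183654785156, 45.60688018798828), 74.26539611816406)
tall [ 0.61485672 -0.23935431  0.12005986] [0.79195947 0.33510003 0.21092566]
bottle [[0.662 0.305 0.208]
 [0.651 0.295 0.207]
 [0.647 0.317 0.21 ]
 [0.635 0.307 0.208]]
30.67 (array([  30.6, -235.8,  410.6]), array([4.508e+01, 3.000e-02, 9.000e-02]))
210.67 (array([  30.6, -235.8,  410.6]), array([-1.3492e+02, -1.1000e-01,  3.0000e-02]))
-149.33 (array([  30.6, -235.8,  410.6]), array([-1.3492e+02, -1.1000e-01,  3.0000e-02]))
```

```bash
python3 -m handwheel '[1,0.01,-0.236,0.411,45,0,0, 1,0.01,-0.236,0.411,45,0,0, 1,0.01,-0.236,0.411,45,0,0, 1,0.01,-0.236,0.411,45,0,0, 1,0.01,-0.236,0.411,45,0,0, 1,0.01,-0.236,0.411,45,0,0, 1,0.01,-0.236,0.411,45,0,0, 1,0.01,-0.236,0.411,45,0,0, 1,0.01,-0.236,0.411,45,0,0, 1,0.01,-0.236,0.411,45,0,0, 1,0.01,-0.236,0.411,45,0,0, 1,0.01,-0.236,0.411,45,0,0]' 40
python3 -m handwheel '[1,0,0,0,0,0,0, 1,0,0,0,0,0,0, 1,0,0,0,0,0,0]'
python3 - <<'E'
from h import *
o,_,_=snap('wrist','wrist1'); print(o['t'],o['tool_pos'],yaw(o),o['q'],o['contact_force'])
W,im=xyz('wrist1'); P=W.reshape(-1,3)
g=cv2.cvtColor(im,cv2.COLOR_BGR2HSV).reshape(-1,3)
m=(abs(P[:,2]-.031)<.005)&(np.linalg.norm(P[:,:2]-[.4936,.2756],axis=1)<.05)
print(m.sum(),P[m].mean(0),cv2.minAreaRect((P[m][:,:2]*1000).astype(np.float32)))
E
```

```text
t: 1.15
tool_pos: [0.4968, 0.2721, 0.2209]
tool_rot: [0.808, 1.414, -0.809]
contact_force: [0.1, 0.2, -0.6]
opening: 0.0852
t: 1.4
tool_pos: [0.4934, 0.2764, 0.221]
tool_rot: [0.805, 1.418, -0.805]
contact_force: [1.0, -0.0, 1.3]
opening: 0.0853
1.4 [0.49339897 0.27635342 0.2209816 ] 30.77545935436065 [ 3.78693704e-01 -8.16177455e-02  1.76312542e+00  5.76850445e-04
  1.46086768e+00 -1.58502664e-01] [ 0.95731759 -0.02952631  1.28304541]
2398 [0.4932451  0.27557392 0.03002184] ((494.54254150390625, 274.5032043457031), (26.20783233642578, 66.96464538574219), 30.114971160888672)
```

View pics/wrist1.png

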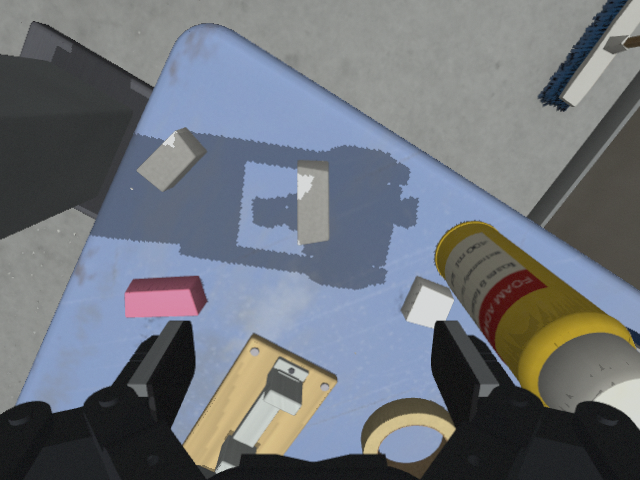

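The wrist view shows the white long offcut at (313,200), half in the gripper's shadow. The short offcut is at (172,160), the pink one at (165,297) and the square one at (427,302). Wrist and scene agree within 1 mm on its centre (0.4935, 0.2755) and on its yaw. Descending.

```bash
python3 -m handwheel '[0.65,0.19,0,0.001,0,0,0, 0.65,0.19,0,0.001,0,0,0, 0.65,0.19,0,0.001,0,0,0, 0.65,0.19,0,0.001,0,0,0, 0.65,0.19,0,0.001,0,0,0, 0.65,0.205,0,0.001,0,0,0, 0.65,0.217,0,0.001,0,0,0, 0.65,0.217,0,0.001,0,0,0, 0.65,0.217,0,0.001,0,0,0]' 40
python3 -m handwheel '[0,0,0,0,0,0,0, 0,0,0,0,0,0,0, 0,0,0,0,0,0,0, 0,0,0,0,0,0,0, 0,0,0,0,0,0,0, 0,0,0,0,0,0,0, 0,0,0,0,0,0,0, 0,0,0,0,0,0,0]' 40
```

```text
t: 2.2
tool_pos: [0.4942, 0.2757, 0.0045]
tool_rot: [0.804, 1.417, -0.805]
contact_force: [-0.3, -0.5, 0.4]
opening: 0.0557
t: 2.87
tool_pos: [0.4963, 0.2757, 0.0065]
tool_rot: [0.808, 1.414, -0.803]
contact_force: [-0.5, -0.7, 7.8]
opening: 0.0259
```

```bash
python3 -m handwheel '[0,-0.04,0,0,0,0,0, 0,-0.08,0,0,0,0,0, 0,-0.12,0,0,0,0,0, 0,-0.12,0,0,0,0,0, 0,-0.12,0,0,0,0,0]' 40
python3 - <<'E'
from h import *
o,im,_=snap('wrist','wrist2'); print(o['t'],o['tool_pos'],yaw(o),o['opening'],o['contact_force'])
o,im,_=snap('scene','scene2')
cv2.imwrite('pics/c2.png',cv2.resize(im[180:430,100:400],None,fx=2.4,fy=2.4))
E
```

```text
t: 3.28
tool_pos: [0.497, 0.2758, 0.1285]
tool_rot: [0.81, 1.411, -0.8]
contact_force: [-0.3, 0.7, 0.1]
opening: 0.0265
3.2833 [0.49701409 0.27580207 0.12853716] 30.739658703268606 0.026513487585654995 [-0.30300857  0.66713758  0.10637424]
```

View pics/wrist2.png

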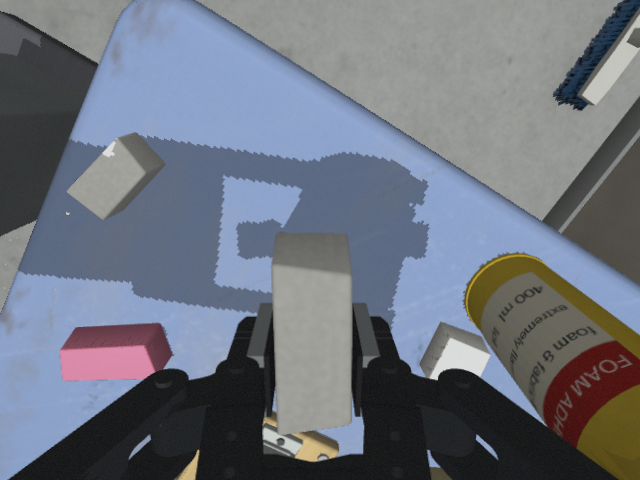

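View pics/c2.png

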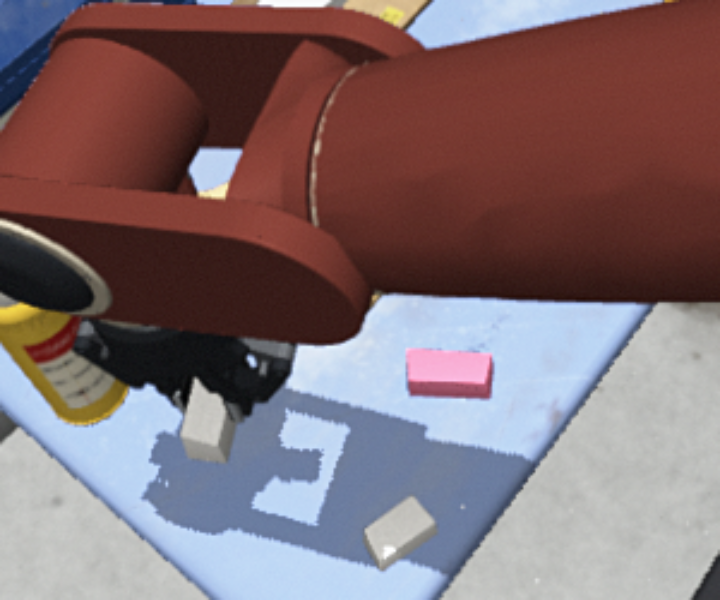

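The foam is held between the pads, with its near top edge at (312,235) in the wrist view. The other offcuts are undisturbed. Next I check its tilt and offset in the tool frame.

```bash
python3 - <<'E'
from h import *
W,im=xyz('wrist2'); z=np.load('pics/wrist2.npz'); r=R.from_rotvec(z['rot']).as_matrix(); print(r.round(4))
T=(W-z['pos'])@r  # tool coords
for v in range(225,440,12): print(v,(T[v,312]*1000).round(1), (T[v,290]*1000).round(1),(T[v,335]*1000).round(1), (W[v,312]*1000).round(1))
E
```

```text
[[ 0.0073  0.8595  0.5111]
 [ 0.0028  0.5111 -0.8595]
 [-1.      0.0078  0.0013]]
225 [127.4  -0.4  -1.4] [127.6 -15.2  -1.4] [127.4  15.2  -1.4] [496.9 277.2   1.1]
237 [  2.5  -0.  -34. ] [  1.2  -8.  -34.4] [  0.9   8.3 -34.5] [479.6 305.  126. ]
249 [ -9.9  -0.  -33.8] [-10.9  -7.4 -34.1] [ -7.5   7.9 -32.9] [479.7 304.8 138.4]
261 [-17.5   0.  -32.4] [-19.4  -7.  -33.2] [-15.7   7.5 -31.7] [480.3 303.6 146. ]
273 [-22.5   0.  -30.4] [-22.9  -6.8 -30.6] [-22.6   7.2 -30.4] [481.3 301.9 151. ]
285 [-23.7   0.  -26.8] [-23.8  -6.8 -26.9] [-23.8   7.2 -26.9] [483.1 298.8 152.2]
297 [-23.2   0.  -22.4] [-24.3  -6.9 -23. ] [-23.    7.3 -22.4] [485.4 295.  151.7]
309 [-23.9   0.  -18.5] [-23.1  -7.  -18.1] [-24.1   7.3 -18.6] [487.4 291.7 152.4]
321 [-22.5   0.  -13.4] [-22.8  -7.1 -13.6] [-23.4   7.4 -14. ] [490.  287.3 151. ]
333 [-23.1   0.   -9.3] [-23.3  -7.2  -9.4] [-23.9   7.5  -9.8] [492.1 283.8 151.6]
345 [-21.8  -0.   -4. ] [-24.   -7.2  -5.4] [-23.4   7.6  -5. ] [494.8 279.1 150.3]
357 [-23.5  -0.   -0.4] [-24.5  -7.3  -1.1] [-24.1   7.6  -0.8] [496.6 276.1 152. ]
369 [-24.4  -0.    3.7] [-22.9  -7.5   4.7] [-24.    7.7   4. ] [498.7 272.6 152.9]
381 [-23.4  -0.    9.2] [-24.   -7.5   8.8] [-23.7   7.8   9. ] [501.5 267.8 152. ]
393 [-22.5  -0.   14.9] [-23.5  -7.6  14.1] [-22.8   8.   14.7] [504.4 262.9 151.1]
405 [-24.   -0.   18.7] [-23.4  -7.7  19.3] [-23.8   8.   18.9] [506.4 259.6 152.6]
417 [-23.1  -0.   24.8] [-23.3  -7.8  24.6] [-23.6   8.1  24.3] [509.5 254.4 151.6]
429 [-23.6  -0.   29.6] [-23.6  -7.9  29.6] [128.5  18.2 171.9] [512.  250.2 152.2]
```

```bash
python3 - <<'E'
from h import *
z=np.load('pics/scene0.npz'); im=z['im']
c=cv2.resize(im[200:310,205:325],None,fx=6.5,fy=5.4,interpolation=cv2.INTER_CUBIC); cv2.imwrite('pics/jig0.png',c)
z=np.load('pics/wrist1.npz'); im=z['im']
c=cv2.resize(im[320:480,170:360],None,fx=4,fy=3.7,interpolation=cv2.INTER_CUBIC); cv2.imwrite('pics/jig1.png',c)
E
```

```text
(no output)
```

View pics/jig0.png

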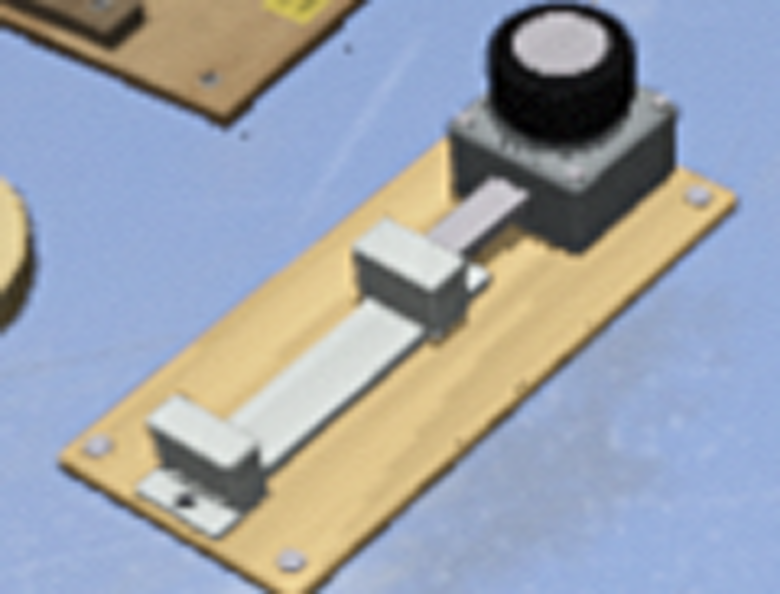

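View pics/jig1.png

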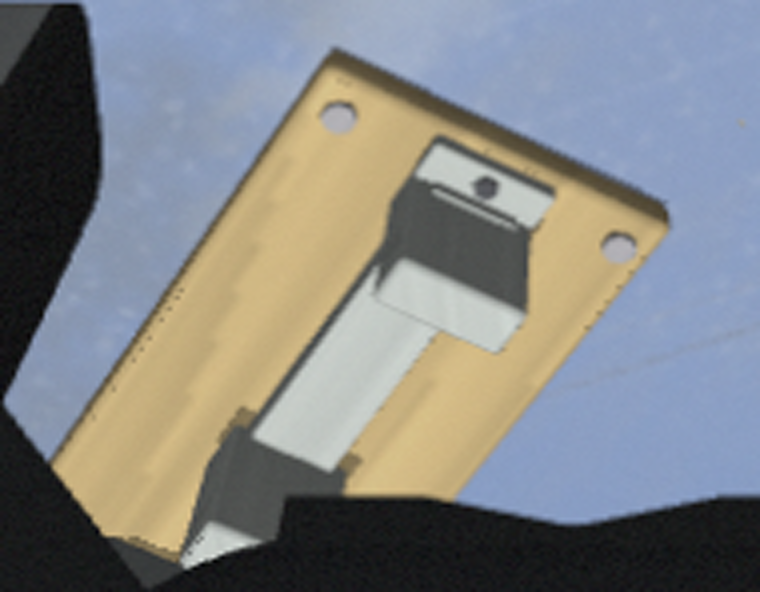

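```bash
python3 - <<'E'
from h import *
A=lambda L:[((x+.5)/6.5-.5+205,(y+.5)/5.4-.5+200) for x,y in L]
B=lambda L:[((x+.5)/4-.5+170,(y+.5)/3.7-.5+320) for x,y in L]
p=lambda n,x:print(n,(x*1000).round(1)[:,:2].tolist())
p('base s',ray('scene0',A([(63,462),(303,593),(737,203)]),.012))
p('screws s',ray('scene0',A([(97,447),(292,561),(697,195)]),.013))
p('stop s',ray('scene0',A([(150,430),(180,395),(262,440),(235,470)]),.052))
p('jaw s',ray('scene0',A([(355,258),(387,218),(468,262),(437,298)]),.054))
p('knob s',ray('scene0',A([(561,43)]),.1))
p('base w',ray('wrist1',B([(335,48),(668,222)]),.012))
p('screws w',ray('wrist1',B([(339,117),(619,248)]),.013))
p('stop w',ray('wrist1',B([(377,292),(400,258),(527,318),(500,352)]),.052))
W,im=xyz('scene0'); P=W.reshape(-1,3); hsv=cv2.cvtColor(im,cv2.COLOR_BGR2HSV).reshape(-1,3)
# rail side direction: points on rail top
m=(abs(P[:,2]-.024)<.004)&(abs(P[:,0]-.56)<.03)&(P[:,1]>.03)&(P[:,1]<.095); q=P[m]; print('rail',m.sum(),q.mean(0),np.polyfit(q[:,1],q[:,0],1))
m=(P[:,2]>.094)&(np.linalg.norm(P[:,:2]-[.56,-.065],axis=1)<.03); print('knob rect',cv2.minEnclosingCircle((P[m][:,:2]*1000).astype(np.float32)), P[m].mean(0))
W,im=xyz('wrist2'); T=(W-np.load('pics/wrist2.npz')['pos'])@R.from_rotvec(np.load('pics/wrist2.npz')['rot']).as_matrix()
m=(T[...,0]<-19)&(T[...,0]>-28)&(abs(T[...,1])<12)&(abs(T[...,2])<45); vv=np.where(m)[0]; print('foam z range',np.percentile(T[m][:,2],[0,.5,99.5,100]),vv.max(), T[m][:,1].min(),T[m][:,1].max())
E
```

```text
base s [[607.1, 129.2], [511.6, 125.6], [509.9, -95.7]]
screws s [[602.6, 118.3], [522.3, 118.1], [522.6, -90.2]]
stop s [[574.2, 117.1], [577.0, 100.7], [544.7, 100.1], [542.9, 114.3]]
jaw s [[573.2, 23.4], [577.2, 3.0], [543.8, 3.6], [541.1, 22.1]]
knob s [[562.1, -68.8]]
base w [[511.1, 134.7], [608.4, 129.9]]
screws w [[521.5, 117.4], [601.8, 117.0]]
stop w [[544.8, 103.3], [544.4, 114.8], [577.9, 114.0], [577.8, 101.8]]
rail 312 [0.56153918 0.06142502 0.02321185] [-0.01399728  0.56239896]
knob rect ((560.3637084960938, -66.62487030029297), 24.03937339782715) [ 0.55886009 -0.06408791  0.10020904]Traceback (most recent call last):
  File "<stdin>", line 18, in <module>
    return _quantile_unchecked(
        a, q, axis, out, overwrite_input, method, keepdims, weights)
    return _ureduce(a,
                    func=_quantile_ureduce_func,
    ...<5 lines>...
                    overwrite_input=overwrite_input,
                    method=method)
    r = func(a, **kwargs)
    result = _quantile(arr,
                       quantiles=q,
    ...<2 lines>...
                       out=out,
                       weights=wgt)
    slices_having_nans = np.isnan(arr[-1, ...])
                                  ~~~^^^^^^^^^
IndexError: index -1 is out of bounds for axis 0 with size 0
```

```bash
python3 - <<'E'
from h import *
W,im=xyz('wrist2'); z=np.load('pics/wrist2.npz'); T=(W-z['pos'])@R.from_rotvec(z['rot']).as_matrix()*1000
m=(T[...,0]<-19)&(T[...,0]>-28)&(abs(T[...,1])<17)&(abs(T[...,2])<45); print('foam',m.sum(),np.percentile(T[m][:,2],[0,.5,99.5,100]), T[m][:,1].min(),T[m][:,1].max(), np.where(m)[0].max())
print(rel([.561,.0617,.128],0.0), proj('wrist2',(np.array([[-23.5,0,35]])/1000@R.from_rotvec(z['rot']).as_matrix().T+z['pos'])))
E
```

```text
foam 13537 [-34.12343601 -33.38518382  30.61074447  32.73485943] -16.990123691891597 16.96284054736326 434
(array([ -4.3, -51.4, 217.2]), array([3.074e+01, 1.000e-02, 5.000e-02])) [[312.11425518 440.61884468]]
```

```bash
python3 -m handwheel '[0,0,-0.051,0.218,30.7,0,0, 0,0,-0.051,0.218,30.7,0,0, 0,0,-0.051,0.218,30.7,0,0, 0,0,-0.051,0.218,30.7,0,0, 0,0,-0.051,0.218,30.7,0,0, 0,0,-0.051,0.218,30.7,0,0, 0,0,-0.051,0.218,30.7,0,0, 0,0,-0.051,0.218,30.7,0,0, 0,0,-0.051,0.218,30.7,0,0, 0,0,-0.051,0.218,30.7,0,0]'
python3 - <<'E'
from h import *
o,im,_=snap('wrist','wrist3'); print(o['t'],o['tool_pos'],yaw(o),o['opening'],o['contact_force'])
W,im=xyz('wrist3'); z=np.load('pics/wrist3.npz'); T=(W-z['pos'])@R.from_rotvec(z['rot']).as_matrix()*1000
m=(T[...,0]<-19)&(T[...,0]>-28)&(abs(T[...,1])<13)&(abs(T[...,2])<45); print('foam',m.sum(),np.percentile(T[m][:,2],[0,.5,99.5,100]),np.median(T[m][:,0]))
print(rel([.561,.0607,.128],0.0))
E
```

```text
t: 4.22
tool_pos: [0.5612, 0.0627, 0.1231]
tool_rot: [1.207, 1.212, -1.209]
contact_force: [-0.1, -0.0, -1.1]
opening: 0.026
4.2167 [0.56124404 0.0626705  0.1231496 ] 0.13498650141307705 0.02601459492395302 [-0.06133218 -0.04382079 -1.05545634]
foam 12938 [-34.36994882 -33.58209471  30.42060872  32.68289103] -23.45309509278406
(array([-4.5, -0.5,  2.1]), array([ 0.15, -0.01,  0.08]))
```

View pics/wrist3.png

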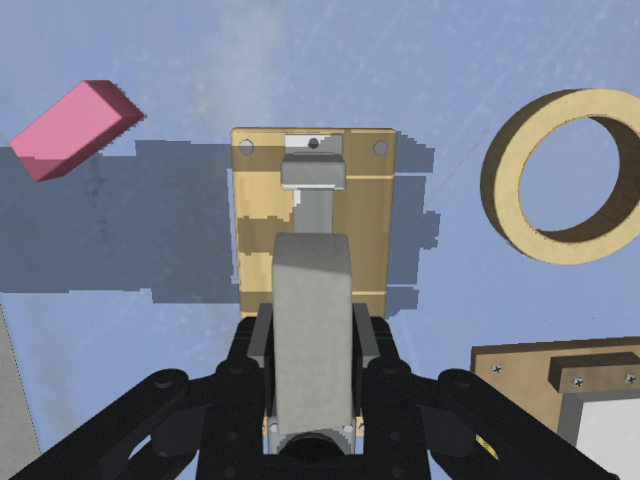

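The foam is aligned above the rail. The end stop top is at (313,170) with its jaw-side edge at row ~189, and the base's far edge is at row 129. I cross-check the jig centre line and stop face from this view.

```bash
python3 - <<'E'
from h import *
z=np.load('pics/wrist3.npz'); im=z['im']
cv2.imwrite('pics/jig3.png',cv2.resize(im[120:245,225:405],None,fx=4.4,fy=4.4,interpolation=cv2.INTER_CUBIC))
p=lambda n,x:print(n,(x*1000).round(1)[:,:2].tolist())
p('stop face edge z52',ray('wrist3',[(282,188.5),(345,188.5)],.052))
p('screws',ray('wrist3',[(246,147),(380,147.5)],.013))
p('base far',ray('wrist3',[(232,129),(396,129)],.012))
p('rail',ray('wrist3',[(293,215),(332,215)],.022))
W,im=xyz('wrist3'); q=W[160:192,284:343].reshape(-1,3); q=q[abs(q[:,2]-.052)<.003]; print('stop depth',len(q),q.min(0),q.max(0))
E
```

```text
stop face edge z52 [[545.5, 100.8], [578.2, 100.9]]
screws [[521.5, 117.8], [601.4, 117.7]]
base far [[513.6, 128.2], [610.4, 128.4]]
rail [[549.5, 78.4], [573.0, 78.5]]
stop depth 1710 [0.54636706 0.09945956 0.0490285 ] [0.57669854 0.11491212 0.05435313]
```

View pics/jig3.png

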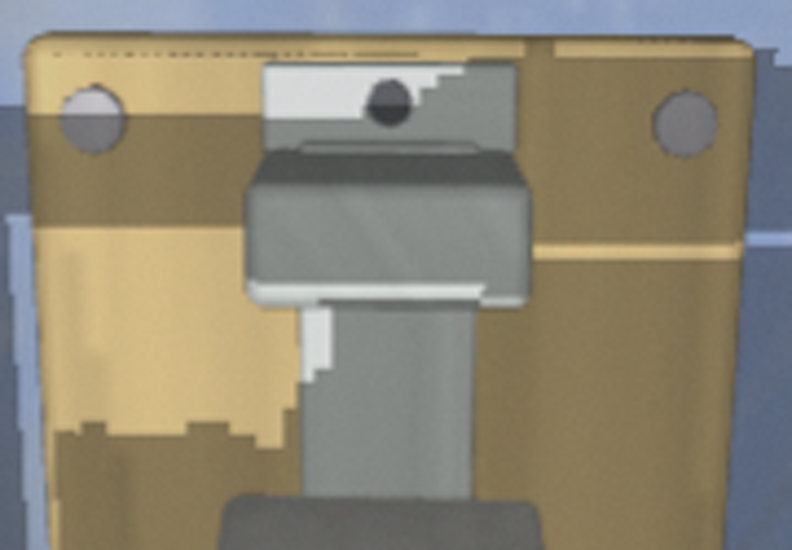

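Nest is at (0.5615, 0.0607), with the jig axes within about 0.2° of the world axes. Lowering to just above the rail.

```bash
python3 -m handwheel '[0,0,0,0.002,0,0,0, 0,0.03,0,0.002,0,0,0, 0,0.06,0,0.002,0,0,0, 0,0.08,0,0.002,0,0,0, 0,0.09,0,0.002,0,0,0, 0,0.09,0,0.002,0,0,0, 0,0.09,0,0.002,0,0,0, 0,0.09,0,0.002,0,0,0]'
python3 - <<'E'
from h import *
o,im,_=snap('wrist','wrist4'); print(o['t'],o['tool_pos'],yaw(o),o['opening'],o['contact_force'])
E
```

```text
t: 4.93
tool_pos: [0.5636, 0.0597, 0.0361]
tool_rot: [1.21, 1.208, -1.206]
contact_force: [0.3, 0.3, -0.6]
opening: 0.0264
4.9333 [0.56363665 0.05972174 0.03611998] 0.06980927243796368 0.02638503264070064 [ 0.33837667  0.30798757 -0.55247488]
```

View pics/wrist4.png

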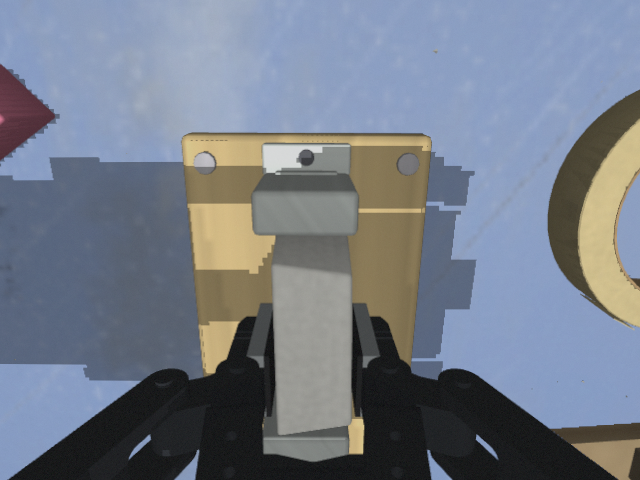

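```bash
python3 -m handwheel '[0,0,-0.002,0,0,0,0, 0,0,-0.002,0,0,0,0, 0,0,-0.002,0,0,0,0]'
python3 -m handwheel '[0,0.002,0,0,0,0,0, 0,0.004,0,0,0,0,0, 0,0.004,0,0,0,0,0]'
```

```text
t: 5.23
tool_pos: [0.5607, 0.0595, 0.0352]
tool_rot: [1.209, 1.208, -1.208]
contact_force: [-0.1, 0.3, -0.3]
opening: 0.0259
t: 5.48
tool_pos: [0.5598, 0.0595, 0.0298]
tool_rot: [1.208, 1.21, -1.209]
contact_force: [-0.1, -0.5, -0.0]
opening: 0.0258
```

```bash
python3 -m handwheel '[0,0.001,0.001,-0.001,0,0,0, 0,0.001,0.001,-0.001,0,0,0, 0,0.001,0.001,-0.001,0,0,0]'
python3 - <<'E'
from h import *
o,im,_=snap('wrist','wrist5'); print(o['t'],o['tool_pos'],yaw(o),o['opening'],o['contact_force'])
E
```

```text
t: 5.73
tool_pos: [0.5612, 0.0605, 0.0292]
tool_rot: [1.208, 1.21, -1.209]
contact_force: [0.1, -0.6, -1.1]
opening: 0.0262
5.7333 [0.56123264 0.06053334 0.02915844] 0.0481794277035356 0.026203897140134536 [ 0.0940335  -0.64710133 -1.12703633]
```

View pics/wrist5.png

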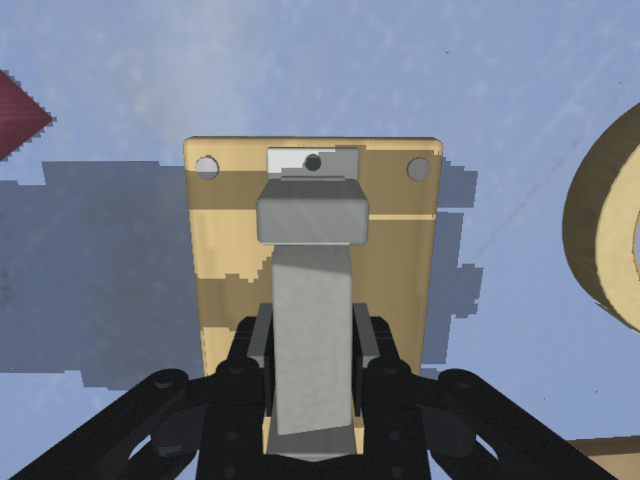

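The foam (columns 273–352) is centred under the stop (columns 258–368) and sits between stop and jaw, about on the rail. Releasing it and rising straight up.

```bash
python3 -m handwheel '[0.45,0.0005,0,0,0,0,0, 0.6,0.0005,0,0,0,0,0, 0.6,0,0,0,0,0,0, 0.6,0,0,0,0,0,0, 0.6,0,0,0,0,0,0, 0.6,0,0,0,0,0,0]'
python3 -m handwheel '[0.6,-0.02,0,0,0,0,0, 0.6,-0.06,0,0,0,0,0, 0.6,-0.1,0,0,0,0,0, 0.6,-0.14,0,0,0,0,0, 0.6,-0.14,0,0,0,0,0, 0.6,-0.14,0,0,0,0,0]'
python3 - <<'E'
from h import *
o,im,_=snap('wrist','wrist6'); print(o['t'],o['tool_pos'],yaw(o),o['opening'],o['contact_force'],o['q'])
W,_=xyz('wrist6'); P=W.reshape(-1,3); m=(abs(P[:,2]-.052)<.004)&(abs(P[:,0]-.5615)<.02)&(P[:,1]>.01)&(P[:,1]<.097); print('foam',m.sum(),P[m].mean(0),cv2.minAreaRect((P[m][:,:2]*1000).astype(np.float32)))
E
```

```text
t: 6.28
tool_pos: [0.5613, 0.0605, 0.0294]
tool_rot: [1.209, 1.209, -1.209]
contact_force: [-0.3, 0.1, -0.5]
opening: 0.0515
t: 6.78
tool_pos: [0.5636, 0.0605, 0.1735]
tool_rot: [1.212, 1.204, -1.203]
contact_force: [-0.0, -0.3, 0.0]
opening: 0.0514
6.7833 [0.56358623 0.06045676 0.17354019] 0.04675896272678412 0.05142951155869026 [-0.03047334 -0.3497383   0.01114239] [-2.44096973e-02 -4.80015548e-02  1.81175074e+00 -2.06017816e-05
  1.37007120e+00 -2.52209261e-02]
foam 4392 [0.56102715 0.05412818 0.05225118] ((560.9352416992188, 52.114524841308594), (33.69981384277344, 84.16705322265625), 0.0011288915993645787)
```

View pics/wrist6.png

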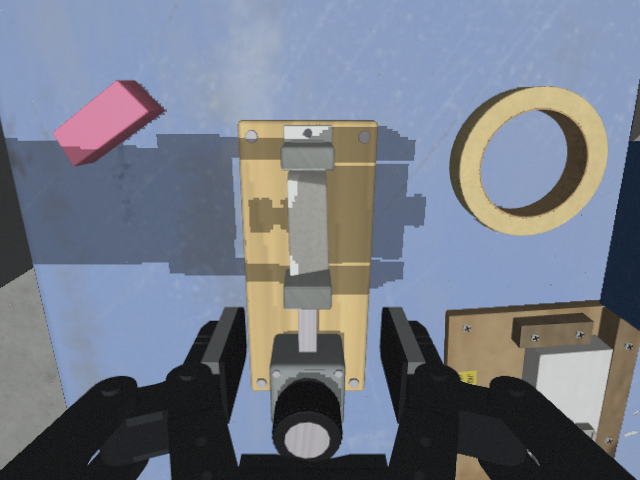

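The foam lies straight on the rail at (308,222), between stop (307,155) and jaw (307,290), and has been released. The knob top is at (307,440). I locate the knob axis next.

```bash
python3 - <<'E'
from h import *
W,im=xyz('wrist6'); P=W.reshape(-1,3)
c=im[325:475,255:360]; cv2.imwrite('pics/knob6.png',cv2.resize(c,None,fx=5,fy=4,interpolation=cv2.INTER_CUBIC))
m=(P[:,2]>.096)&(P[:,2]<.106)&(np.linalg.norm(P[:,:2]-[.561,-.066],axis=1)<.035); print('knob depth',m.sum(),P[m].mean(0),cv2.minEnclosingCircle((P[m][:,:2]*1000).astype(np.float32)))
p=lambda n,x:print(n,(x*1000).round(1)[:,:2].tolist())
p('cap centre',ray('wrist6',[(307,440)],.1))
print(ctrl.get_obs()['tool_pos'])
p('screws',ray('wrist6',[(251,136),(364,137),(261,383),(354,383)],.013))
p('jaw face',ray('wrist6',[(286,272),(331,272)],.054))
E
```

```text
knob depth 3024 [ 0.56084159 -0.06366145  0.1002902 ] ((560.7037963867188, -66.65235137939453), 23.581247329711914)
cap centre [[560.8, -69.0]]
[0.56188297 0.06051394 0.17057059]
screws [[521.5, 118.0], [601.6, 117.3], [520.3, -90.9], [601.2, -91.3]]
jaw face [[546.7, 31.1], [577.4, 31.0]]
```

View pics/knob6.png

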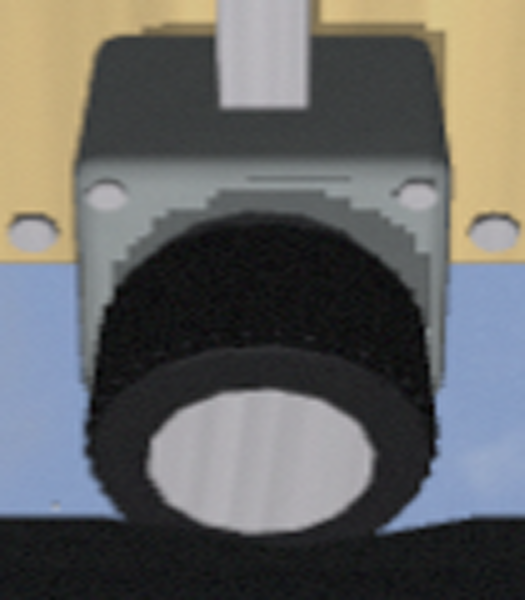

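```bash
python3 -m handwheel '[1,0,-0.001,0.04,-7,0,0, 1,0,-0.001,0.08,-14,0,0, 1,0,-0.001,0.11,-21,0,0, 1,0,-0.001,0.1285,-28,0,0, 1,0,-0.001,0.1285,-35,0,0, 1,0,-0.001,0.1285,-42,0,0, 1,0,-0.001,0.1285,-49,0,0, 1,0,-0.001,0.1285,-56,0,0, 1,0,-0.001,0.1285,-63,0,0, 1,0,-0.001,0.1285,-70,0,0, 1,0,-0.001,0.1285,-77,0,0, 1,0,-0.001,0.1285,-83,0,0]'
python3 -m handwheel '[1,0,0,0,0,0,0, 1,0,0,0,0,0,0, 1,0,0,0,0,0,0]' 80
python3 - <<'E'
from h import *
o,im,_=snap('wrist','wrist7'); print(o['t'],o['tool_pos'],yaw(o),o['opening'],o['contact_force'],o['wrist_torque'],o['q'])
W,im=xyz('wrist7'); P=W.reshape(-1,3)
m=(P[:,2]>.096)&(P[:,2]<.106)&(np.linalg.norm(P[:,:2]-[.561,-.066],axis=1)<.035); print('knob depth',m.sum(),P[m].mean(0),cv2.minEnclosingCircle((P[m][:,:2]*1000).astype(np.float32)))
E
```

```text
t: 7.83
tool_pos: [0.5588, -0.0676, 0.1663]
tool_rot: [0.092, 1.574, -0.09]
contact_force: [0.1, -0.5, 0.4]
opening: 0.0857
t: 8.08
tool_pos: [0.5596, -0.0678, 0.1678]
tool_rot: [0.098, 1.571, -0.097]
contact_force: [0.7, -0.1, 0.6]
opening: 0.0854
8.0833 [ 0.55962129 -0.06783208  0.16784888] 82.91395702475758 0.08542205107463924 [ 0.69382374 -0.12064971  0.59477765] [-0.0114352  -0.00860697 -0.00587158] [-2.52629761e-01 -4.36680147e-02  1.81737687e+00 -3.72469103e-06
  1.37029718e+00 -1.69975093e+00]
knob depth 5262 [ 0.55922791 -0.06817957  0.10032778] ((560.8233642578125, -68.4376449584961), 23.731605529785156)
```

View pics/wrist7.png

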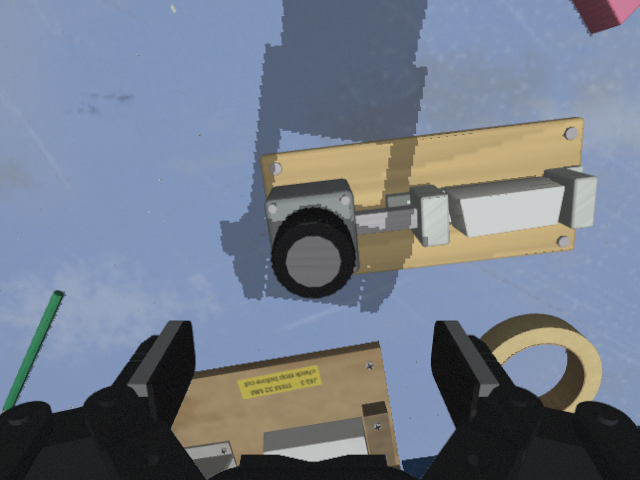

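The knob cap is at (313,261), and the wrist view puts the knob axis at (0.561, -0.0684). The foam at (507,207) sits between jaw (432,215) and stop (580,197) with a small gap at each end. Descending over the knob.

```bash
python3 -m handwheel '[1,0.03,0,0.001,0,0,0, 1,0.06,0,0.001,0,0,0, 1,0.085,0,0.001,0,0,0, 1,0.1,0,0.001,0,0,0, 1,0.1,0,0.001,0,0,0, 1,0.1,0,0.001,0,0,0, 1,0.1,0,0.001,0,0,0]' 80
python3 - <<'E'
from h import *
o,im,_=snap('wrist','wrist8'); print(o['t'],o['tool_pos'],yaw(o),o['opening'],o['contact_force'],o['wrist_torque'])
print(ray('wrist7',[(313,261)],.1))
W,im=xyz('wrist8'); P=W.reshape(-1,3)
m=(P[:,2]>.096)&(P[:,2]<.106)&(np.linalg.norm(P[:,:2]-[.561,-.066],axis=1)<.035); print('knob depth',m.sum(),P[m].mean(0),cv2.minEnclosingCircle((P[m][:,:2]*1000).astype(np.float32)))
print(ctrl.get_obs()['tool_pos'],rel([.561,-.0685,.067],np.radians(82.9)))
E
```

```text
t: 8.72
tool_pos: [0.5623, -0.0683, 0.0706]
tool_rot: [0.095, 1.567, -0.096]
contact_force: [0.6, -0.7, -0.2]
opening: 0.0849
8.7167 [ 0.56227997 -0.06834888  0.07063647] 83.0166521199923 0.08494024970357737 [ 0.62722258 -0.71444065 -0.23244207] [-0.02021569  0.00099284 -0.06006949]
[[ 0.5606177  -0.06812484  0.1       ]]
knob depth 13976 [ 0.55795773 -0.06779042  0.10016634] ((560.564697265625, -68.05278778076172), 23.77190589904785)
[ 0.56268097 -0.06843343  0.07120982] (array([ 4.2, -0.3, -1.7]), array([0.12, 0.18, 0.02]))
```

View pics/wrist8.png

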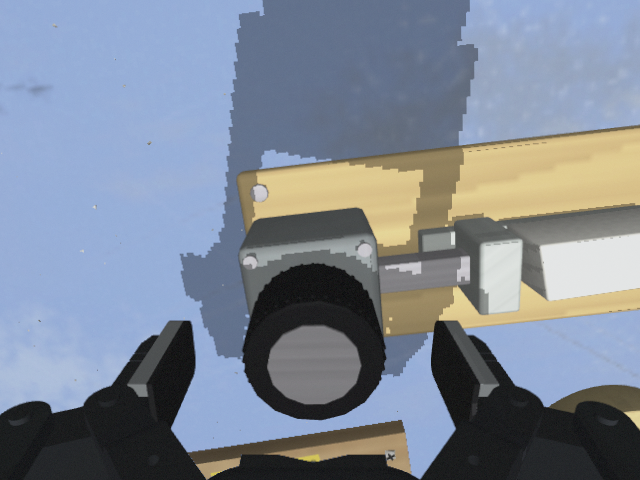

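The knob cap (313,365) is centred between the open fingers. Small correction, then close.

```bash
python3 -m handwheel '[1,0.003,0,-0.0015,0,0,0, 1,0.003,0,-0.0015,0,0,0, 1,0.003,0,-0.0015,0,0,0]' 80
python3 -m handwheel '[0,0,0,0,0,0,0, 0,0,0,0,0,0,0, 0,0,0,0,0,0,0, 0,0,0,0,0,0,0, 0,0,0,0,0,0,0, 0,0,0,0,0,0,0, 0,0,0,0,0,0,0, 0,0,0,0,0,0,0]' 80
python3 - <<'E'
from h import *
o=ctrl.get_obs(); print(yaw(o),o['wrist_torque'],o['contact_force'],o['q'][5],o['effort'][5])
E
```

```text
t: 9.02
tool_pos: [0.5602, -0.068, 0.067]
tool_rot: [0.095, 1.568, -0.096]
contact_force: [0.1, -0.9, 0.2]
opening: 0.0855
t: 9.68
tool_pos: [0.56, -0.0678, 0.0667]
tool_rot: [0.096, 1.569, -0.095]
contact_force: [-2.1, 1.1, 5.6]
opening: 0.0447
83.04284857315149 [ 0.22873425  0.43594904 -0.00154646] [-2.08152087  1.12947916  5.57672491] -1.7020385773306639 -0.01817020936869085
```

The knob is gripped with only small forces. Turning clockwise is a positive turn about tool x. The foam gap alone takes about 36°, so the first 28° are safe.

```bash
cat > s.py <<'E'
from h import *
o=ctrl.get_obs(); print('t',o['t'],'yaw',yaw(o).round(2),'Tq',o['wrist_torque'].round(3),'F',o['contact_force'].round(1),'q6',o['q'][5].round(3),'pos',o['tool_pos'].round(4),'op',o['opening'].round(4))
E
python3 -m handwheel '[0,0,0,0,7,0,0, 0,0,0,0,14,0,0]'; python3 s.py
python3 -m handwheel '[0,0,0,0,7,0,0, 0,0,0,0,14,0,0]'; python3 s.py
```

```text
t: 9.85
tool_pos: [0.56, -0.0677, 0.0668]
tool_rot: [0.292, 1.551, -0.291]
contact_force: [-2.5, 1.9, 5.1]
opening: 0.0441
t: 10.02
tool_pos: [0.56, -0.0677, 0.0668]
tool_rot: [0.483, 1.516, -0.482]
contact_force: [-1.6, 2.1, 5.4]
opening: 0.0442Traceback (most recent call last):
  File "s.py", line 2, in <module>
    o=ctrl.get_obs(); print('t',o['t'],'yaw',yaw(o).round(2),'Tq',o['wrist_torque'].round(3),'F',o['contact_force'].round(1),'q6',o['q'][5].round(3),'pos',o['tool_pos'].round(4),'op',o['opening'].round(4))
                                                                                                                                                                                       ^^^^^^^^^^^^^^^^^^
AttributeError: 'float' object has no attribute 'round'
Traceback (most recent call last):
  File "s.py", line 2, in <module>
    o=ctrl.get_obs(); print('t',o['t'],'yaw',yaw(o).round(2),'Tq',o['wrist_torque'].round(3),'F',o['contact_force'].round(1),'q6',o['q'][5].round(3),'pos',o['tool_pos'].round(4),'op',o['opening'].round(4))
                                                                                                                                                                                       ^^^^^^^^^^^^^^^^^^
AttributeError: 'float' object has no attribute 'round'
```

```bash
sed -i "s/o\['opening'\].round(4)/round(o['opening'],4)/; s/o\['q'\]\[5\].round(3)/round(float(o['q'][5]),3),'eff',round(float(o['effort'][5]),3)/" s.py; python3 s.py
python3 -m handwheel '[0,0,0,0,3.5,0,0, 0,0,0,0,7,0,0]'>/dev/null; python3 s.py
python3 -m handwheel '[0,0,0,0,3.5,0,0, 0,0,0,0,7,0,0]'>/dev/null; python3 s.py
```

```text
t 10.0167 yaw 54.71 Tq [0.337 0.375 0.014] F [-1.6  2.1  5.4] q6 -1.207 eff -1.161 pos [ 0.56   -0.0677  0.0668] op 0.0442
t 10.1833 yaw 47.87 Tq [0.38  0.352 0.044] F [-1.6  2.5  5.8] q6 -1.088 eff -0.526 pos [ 0.5601 -0.0677  0.0668] op 0.0442
t 10.35 yaw 40.88 Tq [0.363 0.313 0.01 ] F [-1.8  2.2  5.6] q6 -0.966 eff -0.56 pos [ 0.5601 -0.0676  0.0668] op 0.0441
```

```bash
python3 -m handwheel '[0,0,0,0,5,0,0, 0,0,0,0,10,0,0]'>/dev/null; python3 s.py
python3 -m handwheel '[0,0,0,0,5,0,0, 0,0,0,0,10,0,0]'>/dev/null; python3 s.py
```

```text
t 10.5167 yaw 30.81 Tq [0.428 0.282 0.082] F [-1.6  2.3  5.3] q6 -0.79 eff -0.832 pos [ 0.5601 -0.0676  0.0668] op 0.0442
t 10.6833 yaw 20.81 Tq [0.404 0.232 0.064] F [-1.1  2.7  5.4] q6 -0.616 eff -0.818 pos [ 0.5602 -0.0676  0.0668] op 0.0445
```

```bash
python3 - <<'E'
from h import *
o,im,_=snap('wrist','wrist9')
E
```

```text
(no output)
```

View pics/wrist9.png

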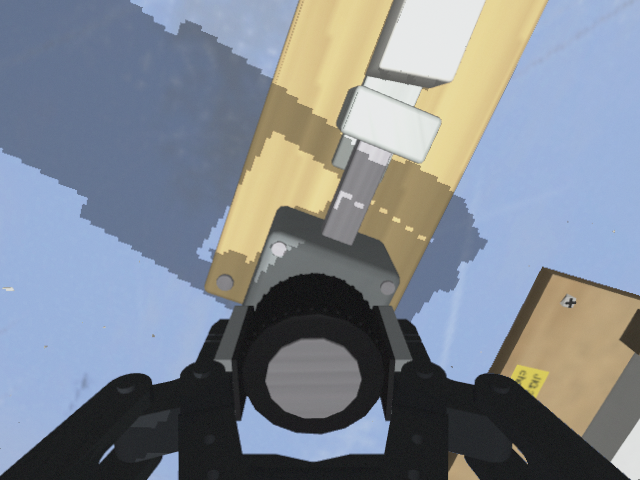

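The fingers hold the knob at (313,378). The jaw (390,125) and foam (430,40) still have a gap of rail between them, so I carry on in small steps.

```bash
python3 - <<'E'
from h import *
print((ray('wrist9',[(360,87),(441,122)],.054)*1000).round(1), (ray('wrist9',[(382,66),(453,84)],.022)*1000).round(1))
E
python3 -m handwheel '[0,0,0,0,4,0,0, 0,0,0,0,8,0,0]'>/dev/null; python3 s.py
python3 -m handwheel '[0,0,0,0,4,0,0, 0,0,0,0,8,0,0]'>/dev/null; python3 s.py
python3 - <<'E'
from h import *
snap('wrist','wrist10')
E
```

```text
[[545.4  18.9  54. ]
 [577.3  18.4  54. ]] [[553.7  31.9  22. ]
 [584.7  36.2  22. ]]
t 10.9 yaw 12.95 Tq [0.527 0.267 0.061] F [-1.4  3.2  5.4] q6 -0.479 eff -0.676 pos [ 0.5602 -0.0676  0.0668] op 0.044
t 11.0667 yaw 4.95 Tq [ 0.45   0.227 -0.004] F [-1.2  2.9  3.8] q6 -0.339 eff -0.647 pos [ 0.5603 -0.0675  0.0668] op 0.0443
```

View pics/wrist10.png

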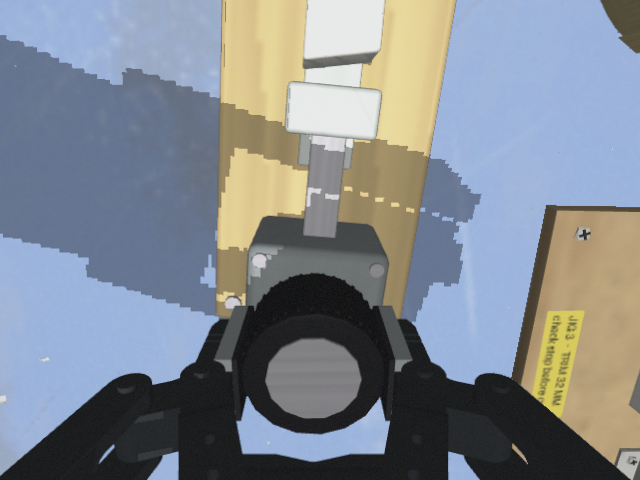

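The jaw (333,108) still has not moved and the gap to the foam (345,65) remains. That is 78° of lost motion so far.

```bash
python3 - <<'E'
from h import *
print((ray('wrist10',[(290,83),(381,90)],.054)*1000).round(1))
E
python3 -m handwheel '[0,0,0,0,4,0,0, 0,0,0,0,8,0,0]'>/dev/null; python3 s.py
python3 -m handwheel '[0,0,0,0,4,0,0, 0,0,0,0,8,0,0]'>/dev/null; python3 s.py
python3 -m handwheel '[0,0,0,0,4,0,0, 0,0,0,0,8,0,0]'>/dev/null; python3 s.py
python3 - <<'E'
from h import *
snap('wrist','wrist11')
E
```

```text
[[545.2  19.   54. ]
 [577.3  19.4  54. ]]
t 11.2833 yaw -3.01 Tq [0.504 0.229 0.174] F [-0.7  3.9  5.3] q6 -0.2 eff -0.581 pos [ 0.5603 -0.0676  0.0668] op 0.0441
t 11.45 yaw -11.01 Tq [0.46  0.171 0.149] F [-0.4  2.6  5.2] q6 -0.061 eff -0.551 pos [ 0.5604 -0.0675  0.0668] op 0.0441
t 11.6167 yaw -19.0 Tq [0.465 0.177 0.165] F [-0.1  2.6  5.5] q6 0.079 eff -0.551 pos [ 0.5604 -0.0675  0.0668] op 0.0445
```

View pics/wrist11.png

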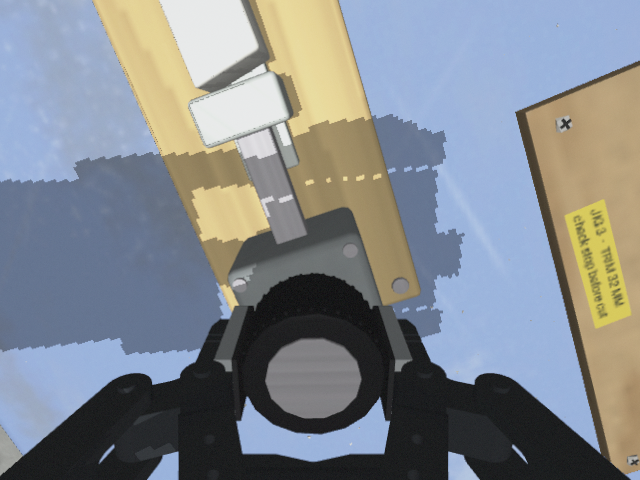

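Torque has risen to about 0.16 N m, so the drive has taken hold at about yaw +4°. The jaw (240,108) is now close to the foam (215,45). Contact is due at about yaw -33°, and I step finer from here.

```bash
python3 - <<'E'
from h import *
print((ray('wrist11',[(190,102),(283,73)],.054)*1000).round(1))
E
python3 -m handwheel '[0,0,0,0,3,0,0, 0,0,0,0,6,0,0]'>/dev/null; python3 s.py
python3 -m handwheel '[0,0,0,0,3,0,0]'>/dev/null; python3 s.py
python3 -m handwheel '[0,0,0,0,3,0,0]'>/dev/null; python3 s.py
python3 -m handwheel '[0,0,0,0,3,0,0]'>/dev/null; python3 s.py
```

```text
[[546.2  23.5  54. ]
 [580.8  21.7  54. ]]
t 11.8333 yaw -24.9 Tq [0.552 0.069 0.121] F [-0.8  1.8  4.2] q6 0.182 eff -0.402 pos [ 0.5604 -0.0676  0.0668] op 0.0441
t 11.9167 yaw -27.9 Tq [0.53  0.096 0.124] F [-0.2  2.6  4.8] q6 0.234 eff -0.379 pos [ 0.5604 -0.0676  0.0668] op 0.0441
t 12.0 yaw -30.9 Tq [0.51  0.076 0.133] F [-0.5  3.7  4.7] q6 0.287 eff -0.378 pos [ 0.5605 -0.0676  0.0668] op 0.0443
t 12.0833 yaw -33.9 Tq [0.49  0.06  0.099] F [0.2 2.7 3.7] q6 0.339 eff -0.378 pos [ 0.5605 -0.0676  0.0668] op 0.0444
```

```bash
python3 -m handwheel '[0,0,0,0,3,0,0]'>/dev/null; python3 s.py
python3 -m handwheel '[0,0,0,0,3,0,0]'>/dev/null; python3 s.py
```

```text
t 12.1667 yaw -36.9 Tq [0.503 0.006 0.145] F [-0.2  2.8  4.9] q6 0.391 eff -0.378 pos [ 0.5605 -0.0676  0.0668] op 0.0441
t 12.25 yaw -39.9 Tq [0.485 0.044 0.147] F [0.1 2.9 5.4] q6 0.444 eff -0.378 pos [ 0.5605 -0.0676  0.0668] op 0.0443
```

```bash
python3 -m handwheel '[0,0,0,0,3,0,0]'>/dev/null; python3 s.py
python3 -m handwheel '[0,0,0,0,2,0,0]'>/dev/null; python3 s.py
```

```text
t 12.3333 yaw -42.9 Tq [0.492 0.056 0.224] F [0.5 2.7 5.1] q6 0.496 eff -0.337 pos [ 0.5605 -0.0676  0.0668] op 0.0444
t 12.4167 yaw -44.87 Tq [0.528 0.015 0.253] F [0.8 2.8 4.2] q6 0.53 eff 0.011 pos [ 0.5605 -0.0676  0.0668] op 0.0443
```

Torque is climbing (0.22, then 0.25), so the jaw is gripping the foam. Continuing in 2° steps.

```bash
python3 -m handwheel '[0,0,0,0,2,0,0]'>/dev/null; python3 s.py
python3 -m handwheel '[0,0,0,0,2,0,0]'>/dev/null; python3 s.py
```

```text
t 12.5 yaw -46.82 Tq [0.464 0.026 0.299] F [0.3 2.4 4.3] q6 0.565 eff -0.008 pos [ 0.5605 -0.0676  0.0668] op 0.0441
t 12.5833 yaw -48.81 Tq [0.484 0.047 0.459] F [0.4 2.5 4.7] q6 0.599 eff 0.047 pos [ 0.5606 -0.0676  0.0668] op 0.0445
```

```bash
python3 -m handwheel '[0,0,0,0,2,0,0]'>/dev/null; python3 s.py
```

```text
t 12.6667 yaw -50.8 Tq [ 0.473 -0.005  0.419] F [0.6 3.2 5.9] q6 0.634 eff 0.062 pos [ 0.5606 -0.0676  0.0668] op 0.0444
```

```bash
python3 -m handwheel '[0,0,0,0,2,0,0]'>/dev/null; python3 s.py
```

```text
t 12.75 yaw -52.81 Tq [0.504 0.017 0.284] F [0.4 1.3 3.9] q6 0.669 eff -0.022 pos [ 0.5606 -0.0677  0.0668] op 0.0443
```

```bash
python3 -m handwheel '[0,0,0,0,2,0,0]'>/dev/null; python3 s.py
```

```text
t 12.8333 yaw -54.83 Tq [0.482 0.005 0.15 ] F [0.6 2.5 4.3] q6 0.704 eff -0.208 pos [ 0.5606 -0.0677  0.0668] op 0.0444
```

```bash
python3 -m handwheel '[0,0,0,0,2,0,0]'>/dev/null; python3 s.py
```

```text
t 12.9167 yaw -56.87 Tq [ 0.431  0.085 -0.069] F [-0.6  2.3  4.5] q6 0.74 eff -0.416 pos [ 0.5606 -0.0677  0.0668] op 0.0445
```

```bash
python3 -m handwheel '[0,0,0,0,2,0,0]'>/dev/null; python3 s.py
```

```text
t 13.0 yaw -58.88 Tq [ 0.547 -0.01   0.039] F [0.2 2.9 2.7] q6 0.775 eff -0.314 pos [ 0.5606 -0.0677  0.0668] op 0.0443
```

The torque peaked at about 0.45 N m and then fell to nothing: one click. I go a few degrees further, only until the torque just starts to rise again, to make sure the tooth has been fully passed.

```bash
python3 -m handwheel '[0,0,0,0,2,0,0]'>/dev/null; python3 s.py
```

```text
t 13.0833 yaw -60.87 Tq [ 0.429 -0.033 -0.013] F [0.4 3.6 4.2] q6 0.81 eff -0.302 pos [ 0.5606 -0.0677  0.0668] op 0.0442
```

```bash
python3 -m handwheel '[0,0,0,0,2,0,0]'>/dev/null; python3 s.py
```

```text
t 13.1667 yaw -62.87 Tq [0.481 0.007 0.085] F [0.9 3.4 4.4] q6 0.845 eff -0.304 pos [ 0.5606 -0.0677  0.0668] op 0.0442
```

```bash
python3 -m handwheel '[0,0,0,0,2,0,0]'>/dev/null; python3 s.py
```

```text
t 13.25 yaw -64.87 Tq [ 0.41  -0.021  0.025] F [0.5 3.1 4.7] q6 0.879 eff -0.304 pos [ 0.5606 -0.0677  0.0668] op 0.0444
```

```bash
python3 -m handwheel '[0,0,0,0,2,0,0]'>/dev/null; python3 s.py
```

```text
t 13.3333 yaw -66.85 Tq [ 0.476 -0.046  0.221] F [0.1 3.4 3.7] q6 0.914 eff -0.116 pos [ 0.5606 -0.0677  0.0668] op 0.0446
```

```bash
python3 -m handwheel '[0,0,0,0,1,0,0]'>/dev/null; python3 s.py
```

```text
t 13.4167 yaw -67.84 Tq [ 0.494 -0.081  0.279] F [0.6 3.4 3.6] q6 0.931 eff 0.224 pos [ 0.5606 -0.0677  0.0668] op 0.0442
```

Torque is rising onto the next tooth, so exactly one click is done and I stop turning here. Letting go and rising.

```bash
python3 -m handwheel '[1,0,0,0,0,0,0, 1,0,0,0,0,0,0, 1,0,0,0,0,0,0, 1,0,0,0,0,0,0, 1,0,0,0,0,0,0, 1,0,0,0,0,0,0, 1,0,0,0,0,0,0]'
python3 -m handwheel '[1,-0.03,0,0,0,0,0, 1,-0.06,0,0,0,0,0, 1,-0.1,0,0,0,0,0, 1,-0.13,0,0,0,0,0, 1,-0.13,0,0,0,0,0, 1,-0.13,0,0,0,0,0, 1,-0.13,0,0,0,0,0]'
python3 - <<'E'
from h import *
o,im,_=snap('wrist','wrist12'); print(o['t'],o['tool_pos'],o['q'])
o,im,_=snap('scene','scene12')
E
```

```text
t: 14.0
tool_pos: [0.5598, -0.068, 0.0662]
tool_rot: [2.01, 0.392, -2.011]
contact_force: [1.0, 0.1, 0.4]
opening: 0.0858
t: 14.58
tool_pos: [0.5595, -0.0679, 0.1958]
tool_rot: [2.01, 0.392, -2.011]
contact_force: [0.2, -1.2, -0.9]
opening: 0.0856
14.5833 [ 0.55953378 -0.0678637   0.19580079] [-2.52697169e-01 -6.83332532e-02  1.79310050e+00 -5.73930973e-05
  1.41740642e+00  9.33270577e-01]
```

View pics/wrist12.png

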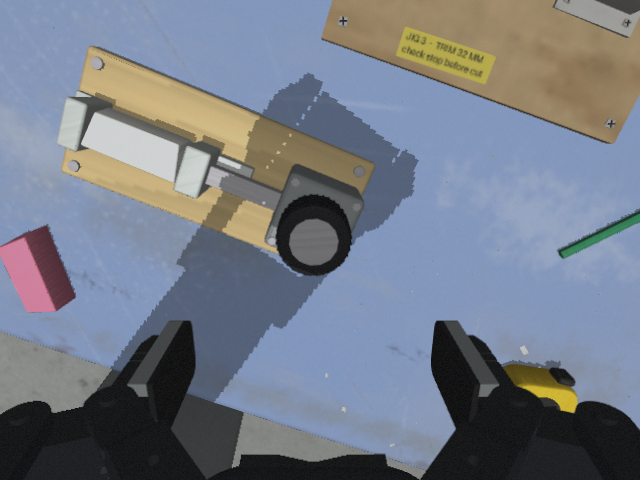

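View pics/scene12.png

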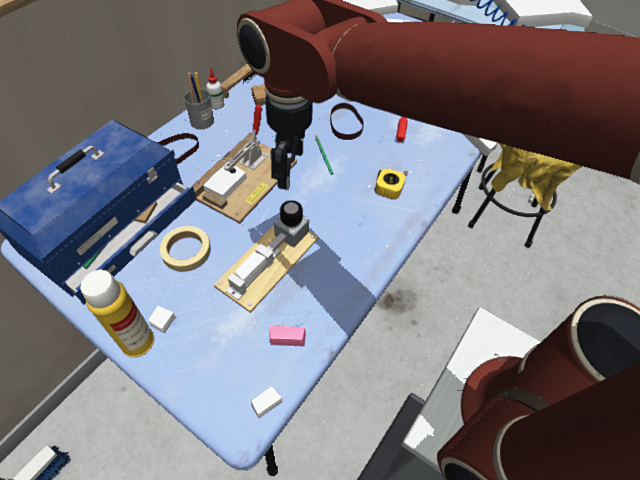

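The foam (130,142 in the wrist view) is now tight between stop and jaw. In the scene view the bystanders are where they were: (162,319), (266,402) and the tape at (391,182). One enlarged check follows.

```bash
python3 - <<'E'
from h import *
im=np.load('pics/wrist12.npz')['im']; cv2.imwrite('pics/fin.png',cv2.resize(im[70:220,50:230],None,fx=4,fy=4,interpolation=cv2.INTER_CUBIC))
a,b=np.load('pics/scene0.npz'),np.load('pics/scene12.npz')
for n,(u,v) in dict(sq=(162,317),short=(266,400),tape=(391,182)).items():
    s=np.s_[v-18:v+18,u-18:u+18]; print(n,np.abs(a['im'][s].astype(int)-b['im'][s]).mean().round(2))
E
```

```text
sq 21.02
short 20.91
tape 19.94
```

View pics/fin.png

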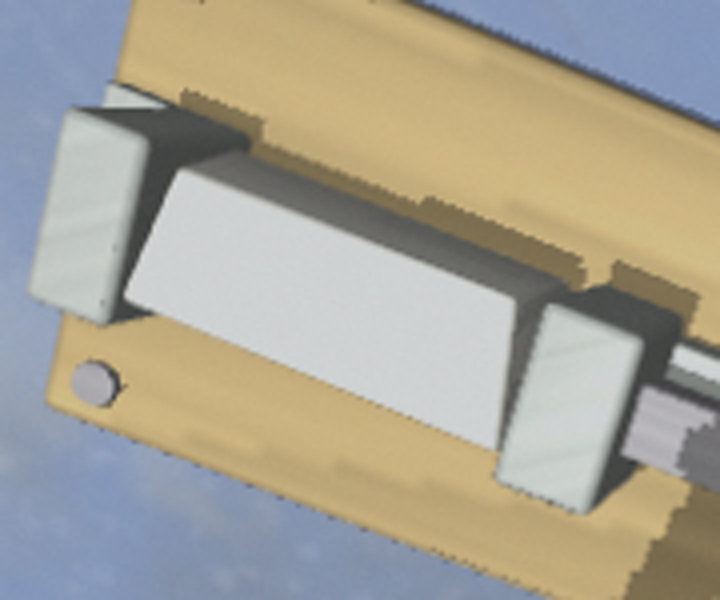

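```bash
python3 - <<'E'
from h import *
g=lambda f:cv2.cvtColor(np.load(f'pics/{f}.npz')['im'],cv2.COLOR_BGR2GRAY).astype(np.float32)
a,b=g('scene0'),g('scene12')
for n,(u,v) in dict(sq=(162,317),short=(266,400),tape=(391,182),jigbase=(230,290)).items():
    t=a[v-18:v+18,u-18:u+18]; r=cv2.matchTemplate(b[v-28:v+28,u-28:u+28],t,cv2.TM_CCOEFF_NORMED); _,m,_,l=cv2.minMaxLoc(r); print(n,round(m,3),'shift px',l[0]-10,l[1]-10)
print(ctrl.get_obs()['contact_force'].round(1)); ctrl.finish_job()
E
```

```text
sq 0.992 shift px 0 0
short 0.991 shift px 0 0
tape 0.998 shift px 0 0
jigbase 0.916 shift px 0 0
[-0.3  0.1 -0.5]
the job is handed in; nothing more can be done
```

The long offcut is clamped in the jig after one ratchet click, and I handed the job in at about 15 s of the 67 s allowed. I laid it lengthwise on the rail and let go of it. Then I turned the knob clockwise about 151° in one grip, let go and rose clear.

**Torque:**
- It was near zero through roughly 80° of lost motion, then about 0.15 N m while the jaw moved.
- It peaked at about 0.45 N m and fell to nothing, which was the click.
- I turned about 11° further to be sure the tooth was past, and stopped at 0.28 N m as the next tooth began to load. A second click was not reached.

**Final pictures:** the foam sits tight between stop and jaw. The short offcut, square offcut and tape show no shift in the scene view. Nothing touches the gripper.

**Checks that disagreed:**
- A plain brightness comparison of the bystander patches showed a uniform difference of about 20 grey levels. Template matching on the same patches gave zero shift, so I took it as lighting.
- One jaw-face position read from a picture came out about 10 mm off. I put it down to the wrong edge and did not use it.
- In the last close-up the foam's slanted ends meet the stop and jaw mainly on one side.

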